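Run the guarded test on a repaired circuit board

TASK

The repaired board lies in the bench test box. Slide the clear guard all the way over the board, hold the large START button in the uncovered bay fully down for about two seconds and let it come back up, then slide the guard all the way back so that the board can be lifted out. Press neither the small reset button nor the mushroom stop button, and leave the board and the things lying around the box where they are.

Things in the scene. Friction and masses are not known exactly. Their poses are not given: they have to be found in the camera images.
- test_box: Grey steel test box fixed to the bench, 230 (x) by 400 (y) mm, 100 mm high at its two rails, turned by its yaw. Origin: centre of its underside, at bench height; x points to its back, y along the rails, z up. Rails at x = -49 and x = 109 mm. Half at -y: control bay; half at +y: compartment with the board. Strip in front of the front rail: 60 mm high, with the stop button, a rocker, terminals and a meter.
- bay (a point): Middle of the control bay's panel, box x = 30, y = -100 mm, 60 mm above the bench: flat panel 150 (x) by 186 (y) mm between walls that reach 84 mm at its ends and 100 mm at the rails. It carries START, reset and two small pilot lamps; the guard covers it while fully back.
- guard (a joint): Slide of the clear guard (5 mm plastic plate, 146 mm in x by 194 mm in y, top 93 mm above the bench, aluminium strips along both ends). 0 = fully back over the control bay, hiding START; 0.194 m = fully shut over the compartment, START free. Grows along the box's +y, hard stop at both ends, drags with about 2 N and stays where it is left.
- guard_handle (a point): Middle of the bar of the guard's black bridge handle: bar 118 mm long (box x), 15 mm thick (y), 16 mm high, centre 125 mm and top 133 mm above the bench, 24 mm free space under it, on two 14 mm posts 45 mm either side of the middle. At the middle of the guard: box x = 30 mm, y = -101 mm fully back, 93 mm shut. Push the bar's side along the box's y to slide the guard.
- start (a joint): Travel of the START button: 0 = up, 0.006 m = fully down. Springs back by itself; it takes 2 N to begin and 6 N at the bottom.
- start_top (a point): Middle of the top of the START button: flat black round button, 30 mm across, in an aluminium collar 46 mm across; at box x = 30, y = -125 mm, its top 82 mm above the bench when up and 76 mm when fully down (collar 72 mm). Pressed straight down. The guard passes 6 mm above it.
- reset (a joint): Travel of the small reset button: 0 = up, 0.004 m = down. Black, 16 mm across in a 32 mm collar, in the same bay at box x = 72, y = -45 mm, top 80 mm above the bench. To be left alone.
- stop (a joint): Travel of the stop button: 0 = up, 0.006 m = down. Black mushroom head 40 mm across on the front strip at box x = -84, y = -145 mm, top 97 mm above the bench. To be left alone.
- board: The repaired circuit board, tan, 120 (x) by 140 (y) mm with a heat sink, a transformer and capacitors up to 45 mm high, lying loose on the nest in the compartment (150 by 190 mm). Origin: centre of its underside, 24 mm above the bench. The guard passes 19 mm above its parts. To be left alone.
- screwdriver: Screwdriver with a red handle, 180 mm long, lying on the bench in front of the box.
- capacitor: Black can capacitor, 35 mm across and 46 mm high, standing on the bench in front of the box.
- meter: Grey hand-held multimeter, 175 by 85 by 45 mm, lying on the bench to the right of the box (its -y end).
- reel: Reel of solder, 64 mm across and 48 mm high, standing on the bench to the left of the box (its +y end).

How it is judged:
On the way, in this order (a step that is already met when the one before it is completed fails the run):
1. the guard is fully shut over the board (within 6 mm of its stop) (value of joint guard above 0.188 m), for 0.2 s.
2. START is held fully down (at least 5 of 6 mm) for 1.2 s with the guard still shut (value of joint start above 0.005 m and value of joint guard above 0.186 m), for 1.2 s.
3. START is let up again with the guard still shut (value of joint start below 0.001 m and value of joint guard above 0.186 m), for 0.1 s.
At the end, for the whole second after the job is handed in: The guard is fully back (within 7 mm of its stop) and at rest, START, reset and stop are up, and the board lies flat in its nest within 10 mm of where it lay (value of joint guard below 0.007 m and velocity of joint guard between -0.01 and 0.01 m/s and value of joint each of start, reset, stop below 0.001 m and distance of board from where it was at the start of the episode below 0.01 m and angle between board's own z axis and vertical below 0.1 rad); the robot touches nothing.
It fails at once if the reset button is pressed (value of joint reset above 0.002 m).
It fails at once if the stop button is pressed (value of joint stop above 0.002 m).
It fails at once if the board is shoved or touched by the robot (distance of board from where it was at the start of the episode above 0.015 m or contact force between any of the arm, the fingers and board above 1 N).
It fails at once if the screwdriver, capacitor, meter or reel is moved by more than 30 mm (distance of any of screwdriver, capacitor, meter, reel from where it was at the start of the episode above 0.03 m).
It also fails if it takes over 59 s, if anything falls off the work surface, if the arm or the gripper's body presses on something with over 40 N, if the wrist force passes 120 N, or if a joint passes its speed limit or range.

ROBOT

A 6-joint arm with a two-finger parallel gripper is mounted at the origin on the work surface. World frame = base frame: x ahead of the robot, y to its left, z up, the work surface at z = 0. Lengths are in m, angles in rad, forces in N, time in s.
With the tool pointing down it reaches from about 0.3 to 0.75 m from the base axis. Payload 8.5 kg.
Tool frame: the origin (TCP) lies midway between the tips of the shut fingers; the grasp point (between the pads) lies pinch_z behind it (pinch_z is the distance from the TCP to the grasp point, in m); z points along the fingers, y is the direction in which the jaws open and shut (so a half turn about z gives the same grasp; the last joint's range is limited). The gripper opens to 88 mm and grips with 3 to 60 N. Pads are 18 mm wide; open, the fingers measure 123 mm over their backs; the gripper's body (75 mm by 187 mm) begins 45 mm behind the grasp point.
Start: joints at [-0.215, 0.381, 1.297, -0, 1.464, -0.215], TCP at [0.55, 0, 0.239] pointing down, gripper open.
Joint ranges: [-3.11, 3.11], [-0.89, 2.33], [0.22, 2.48], [-1.42, 4.56], [0.17, 2.85], [-2.88, 2.88]. Speed limits (rad/s): [2.39, 2.39, 3.14, 3.14, 3.14, 3.14].

INTERFACE

Orientations are given as a 3x3 rotation matrix whose columns are the frame's x, y, z axes.
In Python, from station import sense, get_image, get_calibration, job_done, regions_of, pinch_z gives the robot as it stands. The module is installed in compiled form; this text tells all that it offers.
- The arm moves only by the tool carry_out, never from a script. Its argument "series" is a list of rows, each an object with "translation": the shift along the tool's x, y, z in units of 50 mm (1.0 is 50 mm), a list of three; "angular": the turn, a rotation vector about the tool's x, y, z in units of 5 degrees (1.0 is 5 degrees), a list of three; "fingers": the opening, from -1 (shut) to 1 (fully open), so that 0 is half open. A call has 1 to 20 rows; each row is the pose to reach, as a shift and turn from the pose measured when the call began, along the tool's axes at that moment; what a row does not reach only later rows make up. A row lasts 1/8 s, in which the tool goes at most 62.5 mm and 10.7 degrees, less where a joint would pass 70% of its speed; a pose out of reach is approached as far as the arm can. A call with a gripper value outside its range is refused whole. The fingers move at their own pace and stop on an object; the grip force is fixed at half the most. Time passes only in rows, so rows that repeat a pose let the fingers close. It gives the time, the measured TCP pose, the force and the opening at its end, in the units of the state.
- sense(): the state, without advancing time (a new reading comes with each control period).
- get_image(name): name is "scene" or "side" or "wrist"; returns the picture (420x560x3 uint8, red, green, blue); there is no depth.
- get_calibration(name): a dict with "fx", "fy", "cx", "cy" (pixels), "camera_from_world" (4x4, takes a point from world to camera coordinates). Camera axes: x right, y down, z forward; pixel columns grow to the right and rows downward; lengths in m; the calibration is good to about 2 mm. A picture is of the moment at which its call begins: read the wrist's pose just before it. get_calibration takes no time and is no camera call; for the wrist camera it gives the pose at the moment of the call.
- job_done(): hands the job in, once; it reports no verdict.
Trained networks look in the newest picture that a camera, given by its name, has taken for a name from the list of things; names that differ only in an ending like _2 or _b are one class to them, and where a whole thing is asked for, a point or a joint stands for the part that bears it (a point fixed in the world has none). Each returns a list of dicts, best first, with "p" (0 to 1); they miss things now and then, are a little off and sometimes report something else, mostly with a low value. They report only what shows in the picture. A call takes as long as a camera call.
- regions_of(camera, query): "mask" (420x560 bool, what is visible of it) and "extent" ([left, top, width, height] in pixels, round what is visible of it).
The state is a dict: "time": time; "joint_pos": joint angles; "dq": joint speeds; "joint_torque": joint torques, N m; "tool_pos": TCP position; "tcp_rot": TCP orientation; "force": force on the tool from outside, world axes, zero at the start; "moment": the same for the moment, N m; "finger_gap": opening from 0.0 (shut) to 1.0 (fully open).
Only numpy, scipy, OpenCV 4.12 (cv2) and the standard library are available. Lean on these libraries where they do the work, as an engineer would, in place of code of your own. Each camera call takes 0.05 s, during which the arm holds its last target. There are 200 camera calls.

## Working session

There is one attempt and no reset: what is moved stays moved. The work goes in short steps, Python scripts to look and compute and a tool call to move; the robot and the scene stay as the last step left them, time stands still between calls to the robot, and variables do not carry over. Pictures are saved under pics/ and viewed, on a budget of 10 in all, crops included, one or two more only if the job needs it, and the job is handed in when it is done.

Besides the shell and the picture viewer there is one more tool, called after "Call:" as name([rows], argument=value, ...), one row to a line, values as JSON. carry_out: Moves the arm, as the interface text tells. Its arguments: {"type":"object","properties":{"series":{"type":"array"}},"required":["series"]}

```bash
mkdir -p pics; cat > h.py <<'E'
import numpy as np, cv2
from station import *
def save(cam,name):
    im=get_image(cam); cv2.imwrite('pics/'+name,im[:,:,::-1]); return im
def ray(cam,uv,z):
    c=get_calibration(cam); T=np.linalg.inv(np.array(c['camera_from_world']))
    d=T[:3,:3]@np.array([(uv[0]-c['cx'])/c['fx'],(uv[1]-c['cy'])/c['fy'],1]); o=T[:3,3]
    return o+d*(z-o[2])/d[2]
def proj(cam,P):
    c=get_calibration(cam); T=np.array(c['camera_from_world'])
    q=(T[:3,:3]@np.atleast_2d(P).T).T+T[:3,3]
    return np.c_[c['fx']*q[:,0]/q[:,2]+c['cx'],c['fy']*q[:,1]/q[:,2]+c['cy']]
E
python3 - <<'E'
from h import *
s=sense(); print(s['time'],s['tool_pos'],s['tcp_rot'],s['finger_gap'],pinch_z)
for cam in ('scene','side'):
    save(cam,cam+'0.png')
    for q,z in (('test_box',.08),('guard_handle',.125),('stop',.09),('board',.04),('guard',.093)):
        for r in regions_of(cam,q)[:2]:
            m=r['mask']; v,u=np.nonzero(m)
            if len(u)==0: continue
            print(cam,q,round(r['p'],2),r['extent'],ray(cam,(u.mean(),v.mean()),z).round(3))
a=cv2.imread('pics/scene0.png');cv2.imwrite('pics/scene0b.png',a)
E
```

```text
0.0 [5.49732036e-01 4.57053202e-05 2.38140977e-01] [[ 3.53524886e-05  9.99999036e-01 -1.38772383e-03]
 [ 9.99999959e-01 -3.49576817e-05  2.84522838e-04]
 [ 2.84474053e-04 -1.38773383e-03 -9.99998997e-01]] 1.0014658793550484 0.0187
scene test_box 0.58 [182.8, 158.3, 153.1, 147.0] [0.612 0.071 0.08 ]
scene stop 0.42 [252.5, 165.1, 12.6, 9.0] [ 0.495 -0.147  0.09 ]
scene board 0.77 [229.7, 224.8, 53.3, 46.0] [0.62  0.081 0.04 ]
scene board 0.42 [183.8, 157.9, 153.7, 148.2] [0.591 0.023 0.04 ]
scene guard 0.96 [192.7, 164.9, 78.2, 51.1] [ 0.61  -0.08   0.093]
side test_box 0.75 [233.9, 163.5, 187.3, 163.9] [ 0.555 -0.108  0.08 ]
side guard_handle 0.82 [299.5, 198.2, 106.1, 69.3] [ 0.584 -0.145  0.125]
side stop 0.72 [296.9, 254.2, 23.7, 15.8] [ 0.489 -0.155  0.09 ]
side board 0.85 [286.5, 186.7, 41.9, 22.5] [0.64  0.119 0.04 ]
side board 0.43 [233.5, 162.0, 189.0, 164.8] [ 0.585 -0.061  0.04 ]
side guard 0.76 [297.6, 197.4, 111.8, 68.6] [ 0.61  -0.105  0.093]
```

View pics/scene0.png

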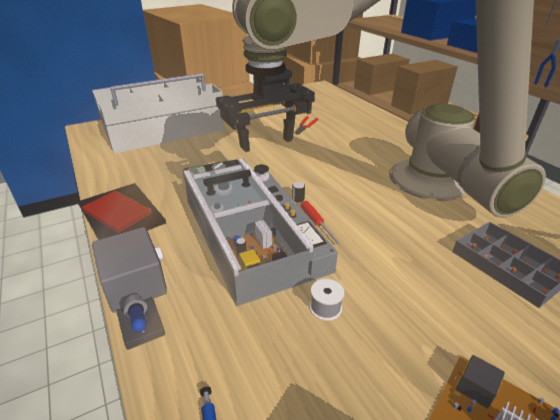

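View pics/side0.png

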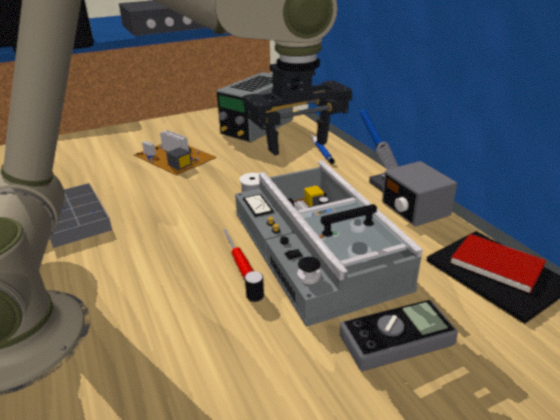

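The scene view shows the box at about (180-335, 160-305), with the guard fully back at its far end. In the side view the handle bar runs from about (325,222) to (375,210) and the stop is at (309,265). I'll enlarge both to fit the box pose.

```bash
python3 - <<'E'
import cv2,numpy as np
a=cv2.imread('pics/side0.png')[155:330,225:425];b=cv2.imread('pics/scene0.png')[150:310,175:345]
a=cv2.resize(a,None,fx=3,fy=3,interpolation=2);print(a.shape)
cv2.imwrite('pics/side1.png',cv2.resize(a,None,fx=4/3,fy=1.1428*4/3*0+4/3,interpolation=2)[:600] if 0 else a)
cv2.imwrite('pics/scene1.png',cv2.resize(b,None,fx=3.5,fy=3.5,interpolation=2))
E
```

```text
(525, 600, 3)
```

View pics/side1.png

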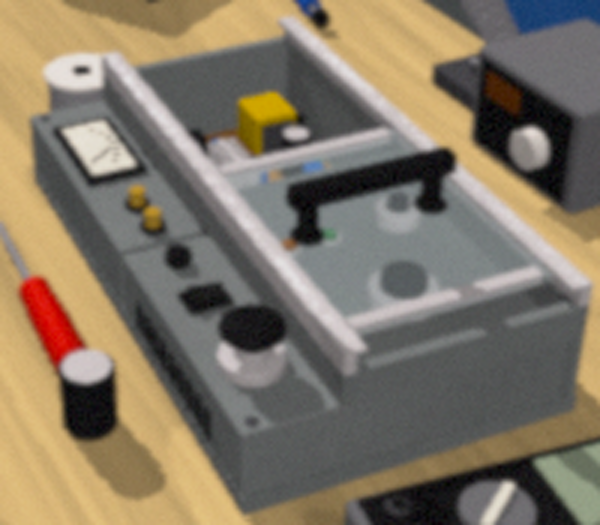

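View pics/scene1.png

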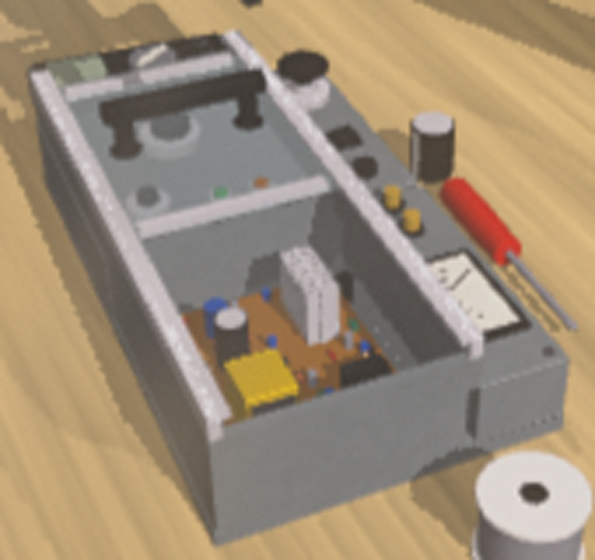

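Side crop: stop (252,328), handle (371,178), START (405,278), reset (402,203), bottom corner (248,508). Scene crop: stop (303,68), handle (185,98), START (170,130), reset (148,197), bottom corner (218,543). I'll fit the box pose to these.

```bash
cat >> h.py <<'E'
def b2w(p,P):
    P=np.atleast_2d(P).astype(float); c,s=np.cos(p[2]),np.sin(p[2])
    return np.c_[p[0]+c*P[:,0]-s*P[:,1],p[1]+s*P[:,0]+c*P[:,1],P[:,2]]
E
python3 - <<'E'
from h import *
from scipy.optimize import least_squares
B=dict(stop=(-.084,-.145,.097),h=(.03,-.101,.125),st=(.03,-.125,.082),rs=(.072,-.045,.08),c1=(-.115,-.2,0),c2=(.115,.2,0))
S=[('stop',252,328),('h',371,178),('st',405,278),('rs',402,203),('c1',248,508)]
C=[('stop',303,68),('h',185,98),('st',170,130),('rs',148,197),('c2',218,543)]
def f(p):
    r=[]
    for cam,L,o,k in (('side',S,(225,155),3),('scene',C,(175,150),3.5)):
        r.append(proj(cam,b2w(p,[B[n] for n,_,_ in L]))-[(o[0]+u/k,o[1]+v/k) for _,u,v in L])
    return np.ravel(r)
s=least_squares(f,[.58,0,0],loss='soft_l1')
print(s.x,f(s.x).reshape(-1,2).round(1)); np.save('p.npy',s.x)
for n in B: print(n,b2w(s.x,B[n]).round(4))
print('shut handle',b2w(s.x,(.03,.093,.125)))
E
```

```text
[ 0.58459982 -0.00958041 -0.05334663] [[-0.1 -5.2]
 [ 5.3  4.3]
 [-0.8 -3.5]
 [-2.2 -3.6]
 [-1.7  1.3]
 [-0.7 -3.1]
 [-3.2 -4. ]
 [-0.6 -2.9]
 [-0.4 -1.2]
 [ 0.3  2.2]]
stop [[ 0.493  -0.1499  0.097 ]]
h [[ 0.6092 -0.112   0.125 ]]
st [[ 0.6079 -0.136   0.082 ]]
rs [[ 0.6541 -0.0584  0.08  ]]
c1 [[ 0.4591 -0.2032  0.    ]]
c2 [[0.7101 0.184  0.    ]]
shut handle [[0.61951602 0.08168764 0.125     ]]
```

```bash
cat > fit.py <<'E'
from h import *
from scipy.optimize import least_squares
B=dict(stop=(-.084,-.145,.097),h=(.03,-.101,.125),st=(.03,-.125,.082),rs=(.072,-.045,.08),c1=(-.115,-.2,0),c2=(.115,.2,0))
S=[('stop',252,328),('h',371,178),('st',405,278),('rs',402,203),('c1',248,508)]
C=[('stop',303,68),('h',185,98),('st',170,130),('rs',148,197),('c2',218,543)]
def f(p,cams):
    r=[]
    for cam,L,o,k in (('side',S,(225,155),3),('scene',C,(175,150),3.5)):
        if cam in cams: r.append(proj(cam,b2w(p,[B[n] for n,_,_ in L])+[0,0,p[3] if len(p)>3 else 0])-[(o[0]+u/k,o[1]+v/k) for _,u,v in L])
    return np.ravel(r)
for cams in (['side'],['scene'],['side','scene']):
  for p0 in ([.58,0,0],[.58,0,0,0]):
    s=least_squares(f,p0,args=(cams,)); print(cams,s.x.round(4)); print(f(s.x,cams).reshape(-1,2).round(1).tolist())
for n,u,v in S: print('S',n,ray('side',(225+u/3,155+v/3),B[n][2]).round(3))
for n,u,v in C: print('C',n,ray('scene',(175+u/3.5,150+v/3.5),B[n][2]).round(3))
c=get_calibration('side');print(c['fx'],c['cx'],c['cy'])
print(proj('side',[[.55,0,.239],[0,0,0]]),proj('scene',[[.55,0,.239],[0,0,0]]))
E
python3 fit.py
```

```text
['side'] [ 0.5813 -0.0123 -0.0429]
[[-0.0, -3.8], [5.0, 5.2], [-1.0, -2.5], [-2.9, -2.8], [-1.2, 3.0]]
['side'] [ 0.5887 -0.0015 -0.0462 -0.0101]
[[0.4, -3.7], [4.8, 6.1], [-1.4, -2.1], [-3.0, -2.0], [-0.9, 1.8]]
['scene'] [ 0.5846 -0.0044 -0.0617]
[[0.7, -2.2], [-2.1, -3.2], [0.6, -2.1], [0.5, -0.3], [0.4, 3.9]]
['scene'] [ 0.5739 -0.0344 -0.0645 -0.0256]
[[-0.3, 0.3], [-1.7, -0.8], [1.0, -0.3], [1.2, 0.8], [-0.2, 0.0]]
['side', 'scene'] [ 0.5833 -0.0098 -0.0516]
[[-0.5, -4.9], [4.9, 4.5], [-1.3, -3.2], [-2.7, -3.5], [-2.0, 1.7], [-0.4, -3.2], [-2.8, -4.2], [-0.2, -3.1], [0.1, -1.4], [1.0, 1.8]]
['side', 'scene'] [ 0.5842 -0.0088 -0.0525 -0.0041]
[[-0.5, -3.5], [4.8, 6.0], [-1.4, -1.9], [-2.7, -2.1], [-2.0, 2.8], [-0.4, -1.6], [-2.8, -2.5], [-0.2, -1.4], [0.1, 0.4], [0.9, 3.7]]
S stop [ 0.486 -0.163  0.097]
S h [ 0.609 -0.095  0.125]
S st [ 0.603 -0.146  0.082]
S rs [ 0.651 -0.072  0.08 ]
S c1 [ 0.463 -0.202  0.   ]
C stop [ 0.499 -0.134  0.097]
C h [ 0.61  -0.091  0.125]
C st [ 0.612 -0.122  0.082]
C rs [ 0.655 -0.053  0.08 ]
C c2 [0.708 0.179 0.   ]
477.98168360764214 279.94611942223605 206.3296289027675
[[297.98726206 147.04033088]
 [ 15.81456601 337.06100256]] [[266.0655703  144.45200886]
 [429.71111571 178.49148118]]
```

```bash
cat > tri.py <<'E'
from fit import *
def tri(a,b):
    f=lambda P: np.r_[proj('side',P)[0]-a,proj('scene',P)[0]-b]
    s=least_squares(f,[.6,-.1,.1]); return s.x.round(4),s.fun.round(1)
print('TRI')
D={n:(u,v) for n,u,v in C}
for n,u,v in S:
    if n in D: print(n,tri((225+u/3,155+v/3),(175+D[n][0]/3.5,150+D[n][1]/3.5)))
E
python3 tri.py | sed -n '/TRI/,$p'
```

```text
TRI
stop (array([ 0.492 , -0.1511,  0.0867]), array([-0.3,  0. , -0.5, -0. ]))
h (array([ 0.6093, -0.093 ,  0.1238]), array([-0.2,  0. , -0.3, -0. ]))
st (array([ 0.609 , -0.1364,  0.0736]), array([-0.5,  0.1, -0.7, -0.1]))
rs (array([ 0.6543, -0.0637,  0.0738]), array([-0.9,  0.2, -1. , -0.2]))
```

Call:
carry_out([
  {"translation": [-0.8, 0.3, -0.1], "angular": [0, 0, 0], "fingers": -1},
  {"translation": [-1.6, 0.6, -0.2], "angular": [0, 0, 0], "fingers": -1},
  {"translation": [-2.4, 0.9, -0.2], "angular": [0, 0, 0], "fingers": -1},
  {"translation": [-3.2, 1.2, -0.2], "angular": [0, 0, 0], "fingers": -1},
  {"translation": [-3.2, 1.2, -0.2], "angular": [0, 0, 0], "fingers": -1},
  {"translation": [-3.2, 1.2, -0.2], "angular": [0, 0, 0], "fingers": -1},
])

```text
time: 1.35
tool_pos: [0.6098, -0.1595, 0.2486]
tcp_rot: [[-0.0, 1.0, -0.0], [1.0, 0.0, 0.0], [0.0, -0.0, -1.0]]
force: [0.2, 0.8, 0.7]
finger_gap: 0.347
```

```bash
python3 - <<'E'
from h import *
s=sense(); print(s['tool_pos'],s['tcp_rot'].round(3) if hasattr(s['tcp_rot'],'round') else s['tcp_rot'],s['finger_gap'])
im=save('wrist','w1.png'); c=get_calibration('wrist'); print(c)
p=np.array([.5843,-.0093,-.0525])
for q,z in (('guard_handle',.133),('start_top',.082),('start',.082),('reset',.08),('stop',.097),('guard',.093)):
    for r in regions_of('wrist',q)[:2]:
        v,u=np.nonzero(r['mask'])
        if len(u): print(q,round(r['p'],2),r['extent'],ray('wrist',(u.mean(),v.mean()),z).round(4))
im=im[:,:,::-1].copy()
for n,P in dict(h=(.03,-.101,.133),st=(.03,-.125,.082),rs=(.072,-.045,.08),sp=(-.084,-.145,.097),r1=(-.049,-.2,.1),r2=(.109,-.2,.1)).items():
    u,v=proj('wrist',b2w(p,P))[0]; print(n,round(u),round(v)); cv2.drawMarker(im,(int(u),int(v)),(0,0,255),0,12)
cv2.imwrite('pics/w1m.png',im)
E
```

```text
[ 0.60978207 -0.15948959  0.2486255 ] [[-0.  1. -0.]
 [ 1.  0.  0.]
 [ 0. -0. -1.]] 0.3471368972321754
{'fx': 299.1057180175179, 'fy': 299.1057180175179, 'cx': 284.0684506370064, 'cy': 213.21585120135904, 'camera_from_world': array([[ 9.99999144e-01, -9.15500357e-04, -9.35049096e-04,
        -6.07962549e-01],
       [-6.27902750e-04, -9.62593060e-01,  2.70950562e-01,
        -1.92545473e-01],
       [-1.14812711e-03, -2.70949743e-01, -9.62592810e-01,
         3.57478047e-01],
       [ 0.00000000e+00,  0.00000000e+00,  0.00000000e+00,
         1.00000000e+00]])}
guard_handle 0.8 [214.2, 11.7, 157.5, 220.9] [ 0.6094 -0.0814  0.133 ]
stop 0.89 [153.0, 174.1, 38.2, 35.3] [ 0.4938 -0.149   0.097 ]
guard 0.59 [214.9, 12.3, 153.4, 217.7] [ 0.6098 -0.0809  0.093 ]
h 285 156
st 284 175
rs 330 96
sp 171 191
r1 205 244
r2 354 251
```

View pics/w1m.png

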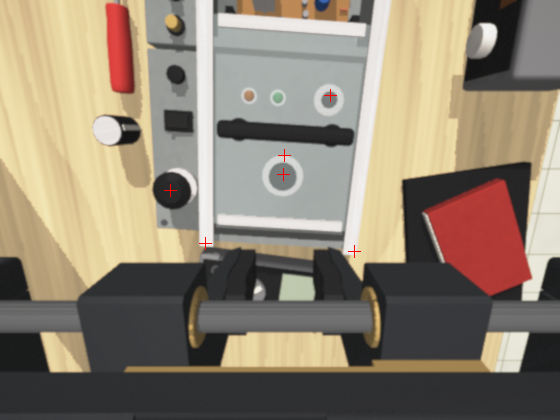

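The fit matches the wrist view: START at (283,178), reset at (329,98), stop at (171,190). The handle is at (286,133), so the guard starts about 19 mm open. I'll descend on the -y side of the bar.

Call:
carry_out([
  {"translation": [0.2, 0, 0.7], "angular": [0, 0, 0], "fingers": -1},
  {"translation": [0.5, 0, 1.4], "angular": [0, 0, 0], "fingers": -1},
  {"translation": [0.5, 0, 2.1], "angular": [0, 0, 0], "fingers": -1},
  {"translation": [0.5, 0, 2.5], "angular": [0, 0, 0], "fingers": -1},
  {"translation": [0.5, 0, 2.8], "angular": [0, 0, 0], "fingers": -1},
  {"translation": [0.5, 0, 2.8], "angular": [0, 0, 0], "fingers": -1},
])

```text
time: 2.45
tool_pos: [0.6097, -0.1343, 0.1084]
tcp_rot: [[-0.001, 1.0, -0.001], [1.0, 0.001, 0.0], [0.0, -0.001, -1.0]]
force: [-0.1, 0.2, 0.3]
finger_gap: 0.004
```

Call:
carry_out([
  {"translation": [0.2, 0, 0], "angular": [0, 0, 0], "fingers": -1},
  {"translation": [0.5, 0, 0], "angular": [0, 0, 0], "fingers": -1},
  {"translation": [0.8, 0, 0], "angular": [0, 0, 0], "fingers": -1},
  {"translation": [1.1, 0.05, 0], "angular": [0, 0, 0], "fingers": -1},
  {"translation": [1.4, 0.05, 0], "angular": [0, 0, 0], "fingers": -1},
  {"translation": [1.7, 0.1, 0], "angular": [0, 0, 0], "fingers": -1},
  {"translation": [2.0, 0.1, 0], "angular": [0, 0, 0], "fingers": -1},
  {"translation": [2.3, 0.1, 0], "angular": [0, 0, 0], "fingers": -1},
  {"translation": [2.6, 0.15, 0], "angular": [0, 0, 0], "fingers": -1},
  {"translation": [2.9, 0.15, 0], "angular": [0, 0, 0], "fingers": -1},
  {"translation": [3.2, 0.2, 0], "angular": [0, 0, 0], "fingers": -1},
  {"translation": [3.5, 0.2, 0], "angular": [0, 0, 0], "fingers": -1},
  {"translation": [3.7, 0.2, 0], "angular": [0, 0, 0], "fingers": -1},
  {"translation": [3.8, 0.2, 0], "angular": [0, 0, 0], "fingers": -1},
  {"translation": [3.8, 0.2, 0], "angular": [0, 0, 0], "fingers": -1},
])

```text
time: 4.32
tool_pos: [0.6194, 0.0562, 0.1084]
tcp_rot: [[-0.001, 1.0, -0.002], [1.0, 0.001, 0.001], [0.001, -0.002, -1.0]]
force: [0.5, 0.2, -0.1]
finger_gap: 0.002
```

Call:
carry_out([
  {"translation": [0.06, 0, 0], "angular": [0, 0, 0], "fingers": -1},
  {"translation": [0.12, 0, 0], "angular": [0, 0, 0], "fingers": -1},
  {"translation": [0.18, 0, 0], "angular": [0, 0, 0], "fingers": -1},
  {"translation": [0.2, 0, 0], "angular": [0, 0, 0], "fingers": -1},
])

```text
time: 4.82
tool_pos: [0.6195, 0.0608, 0.1085]
tcp_rot: [[0.002, 1.0, -0.002], [1.0, -0.002, -0.008], [-0.008, -0.002, -1.0]]
force: [-1.7, -29.9, -0.1]
finger_gap: 0.009
```

```bash
python3 - <<'E'
from h import *
s=sense(); print(s['tool_pos'],s['force'])
a=save('scene','s2.png')[140:310,170:345];b=save('wrist','w2.png')
cv2.imwrite('pics/c2.png',np.hstack([cv2.resize(a,(432,420)),b[:,100:468]])[:,:,::-1])
E
```

```text
[0.61951519 0.06083893 0.10847953] [ -1.69074123 -29.87062821  -0.05357534]
```

View pics/c2.png

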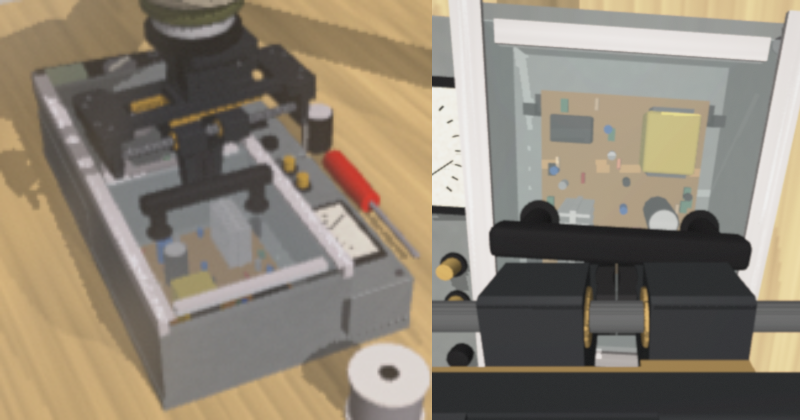

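The guard is on its hard stop: 30 N reaction, and the far strip is at the compartment's end. Next, back off and go over START.

Call:
carry_out([
  {"translation": [-0.3, 0, 0], "angular": [0, 0, 0], "fingers": -1},
  {"translation": [-0.8, 0, -0.3], "angular": [0, 0, 0], "fingers": -1},
  {"translation": [-1.6, -0.1, -0.4], "angular": [0, 0, 0], "fingers": -1},
  {"translation": [-2.4, -0.1, -0.4], "angular": [0, 0, 0], "fingers": -1},
  {"translation": [-3.2, -0.2, -0.4], "angular": [0, 0, 0], "fingers": -1},
  {"translation": [-3.7, -0.2, -0.3], "angular": [0, 0, 0], "fingers": -1},
  {"translation": [-3.95, -0.2, 0.2], "angular": [0, 0, 0], "fingers": -1},
  {"translation": [-3.95, -0.2, 0.3], "angular": [0, 0, 0], "fingers": -1},
  {"translation": [-3.95, -0.2, 0.3], "angular": [0, 0, 0], "fingers": -1},
])

```text
time: 6.05
tool_pos: [0.6091, -0.1362, 0.0952]
tcp_rot: [[0.001, 1.0, -0.003], [1.0, -0.001, -0.007], [-0.007, -0.003, -1.0]]
force: [0.4, -0.5, 0.4]
finger_gap: 0.006
```

```bash
python3 - <<'E'
from h import *
s=sense(); print(s['tool_pos'],s['force'])
a=save('side','d3.png')[155:330,225:425];b=save('scene','s3.png')[140:310,170:345]
cv2.imwrite('pics/c3.png',np.hstack([cv2.resize(a,(432,378)),cv2.resize(b,(368,357))[:357].copy() if 0 else cv2.resize(b,(368,378))])[:,:,::-1])
print(proj('side',s['tool_pos']),proj('side',b2w([.5843,-.0093,-.0525],(.03,-.125,.082))))
E
```

```text
[ 0.60913706 -0.13617912  0.09519741] [ 0.41627305 -0.51748998  0.38801593]
[[360.22058262 238.31522196]] [[358.97766602 244.15770454]]
```

View pics/c3.png

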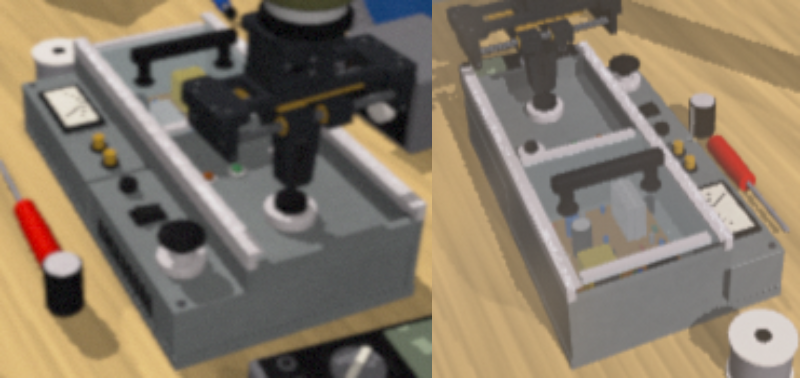

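Guard shut; the shut fingers stand centred over START. Pressing and holding.

Call:
carry_out([
  {"translation": [0, 0, 0.15], "angular": [0, 0, 0], "fingers": -1},
  {"translation": [0, 0, 0.3], "angular": [0, 0, 0], "fingers": -1},
  {"translation": [0, 0, 0.4], "angular": [0, 0, 0], "fingers": -1},
  {"translation": [0, 0, 0.46], "angular": [0, 0, 0], "fingers": -1},
  {"translation": [0, 0, 0.46], "angular": [0, 0, 0], "fingers": -1},
  {"translation": [0, 0, 0.46], "angular": [0, 0, 0], "fingers": -1},
])

```text
time: 6.9
tool_pos: [0.6098, -0.1359, 0.0761]
tcp_rot: [[0.0, 1.0, 0.001], [1.0, -0.0, -0.009], [-0.009, 0.001, -1.0]]
force: [-8.5, 5.3, 25.4]
finger_gap: 0.007
```

START is bottomed (z 0.0761, 25 N). I'll keep a slight downward bias for the hold, then lift.

Call:
carry_out([
  {"translation": [0, 0, 0.05], "angular": [0, 0, 0], "fingers": -1},
  {"translation": [0, 0, 0.05], "angular": [0, 0, 0], "fingers": -1},
  {"translation": [0, 0, 0.05], "angular": [0, 0, 0], "fingers": -1},
  {"translation": [0, 0, 0.05], "angular": [0, 0, 0], "fingers": -1},
  {"translation": [0, 0, 0.05], "angular": [0, 0, 0], "fingers": -1},
  {"translation": [0, 0, 0.05], "angular": [0, 0, 0], "fingers": -1},
  {"translation": [0, 0, 0.05], "angular": [0, 0, 0], "fingers": -1},
  {"translation": [0, 0, 0.05], "angular": [0, 0, 0], "fingers": -1},
  {"translation": [0, 0, 0.05], "angular": [0, 0, 0], "fingers": -1},
  {"translation": [0, 0, 0.05], "angular": [0, 0, 0], "fingers": -1},
  {"translation": [0, 0, 0.05], "angular": [0, 0, 0], "fingers": -1},
  {"translation": [0, 0, 0.05], "angular": [0, 0, 0], "fingers": -1},
  {"translation": [0, 0, 0.05], "angular": [0, 0, 0], "fingers": -1},
  {"translation": [0, 0, 0.05], "angular": [0, 0, 0], "fingers": -1},
])

```text
time: 8.65
tool_pos: [0.6098, -0.1359, 0.0762]
tcp_rot: [[0.0, 1.0, 0.003], [1.0, -0.0, -0.009], [-0.009, 0.003, -1.0]]
force: [-8.4, 3.5, 21.0]
finger_gap: 0.004
```

Call:
carry_out([
  {"translation": [0, 0, -0.3], "angular": [0, 0, 0], "fingers": -1},
  {"translation": [0, 0, -1.0], "angular": [0, 0, 0], "fingers": -1},
  {"translation": [0, 0, -1.8], "angular": [0, 0, 0], "fingers": -1},
  {"translation": [0, 0, -1.8], "angular": [0, 0, 0], "fingers": -1},
])

```text
time: 9.15
tool_pos: [0.6106, -0.1354, 0.1692]
tcp_rot: [[0.0, 1.0, 0.008], [1.0, -0.0, -0.012], [-0.012, 0.008, -1.0]]
force: [-0.5, -0.1, -0.9]
finger_gap: 0.005
```

Call:
carry_out([
  {"translation": [0.8, 0, 0], "angular": [0, 0, 0], "fingers": -1},
  {"translation": [1.7, 0.1, 0], "angular": [0, 0, 0], "fingers": -1},
  {"translation": [2.6, 0.1, 0], "angular": [0, 0, 0], "fingers": -1},
  {"translation": [3.5, 0.1, 0], "angular": [0, 0, 0], "fingers": -1},
  {"translation": [4.4, 0.2, 0], "angular": [0, 0, 0], "fingers": -1},
  {"translation": [5.1, 0.2, 0], "angular": [0, 0, 0], "fingers": -1},
  {"translation": [5.1, 0.2, 0], "angular": [0, 0, 0], "fingers": -1},
  {"translation": [5.1, 0.2, 0.4], "angular": [0, 0, 0], "fingers": -1},
  {"translation": [5.1, 0.2, 0.8], "angular": [0, 0, 0], "fingers": -1},
  {"translation": [5.1, 0.2, 1.1], "angular": [0, 0, 0], "fingers": -1},
  {"translation": [5.1, 0.2, 1.1], "angular": [0, 0, 0], "fingers": -1},
])

```text
time: 10.52
tool_pos: [0.6206, 0.1182, 0.11]
tcp_rot: [[0.001, 1.0, 0.005], [1.0, -0.001, -0.012], [-0.012, 0.005, -1.0]]
force: [0.7, -0.9, 0.4]
finger_gap: 0.006
```

Call:
carry_out([
  {"translation": [-0.2, 0, 0], "angular": [0, 0, 0], "fingers": -1},
  {"translation": [-0.5, 0, 0], "angular": [0, 0, 0], "fingers": -1},
  {"translation": [-0.8, 0, 0], "angular": [0, 0, 0], "fingers": -1},
  {"translation": [-1.1, -0.05, 0], "angular": [0, 0, 0], "fingers": -1},
  {"translation": [-1.4, -0.05, 0], "angular": [0, 0, 0.0], "fingers": -1},
  {"translation": [-1.7, -0.1, 0], "angular": [0, 0, 0], "fingers": -1},
  {"translation": [-2.0, -0.1, 0.05], "angular": [0, 0, 0], "fingers": -1},
  {"translation": [-2.3, -0.1, 0.05], "angular": [0, 0, 0], "fingers": -1},
  {"translation": [-2.6, -0.15, 0.05], "angular": [0, 0, 0], "fingers": -1},
  {"translation": [-2.9, -0.15, 0.05], "angular": [0, 0, 0], "fingers": -1},
  {"translation": [-3.2, -0.2, 0.05], "angular": [0, 0, 0], "fingers": -1},
  {"translation": [-3.5, -0.2, 0.05], "angular": [0, 0, 0], "fingers": -1},
  {"translation": [-3.8, -0.2, 0.05], "angular": [0, 0, 0], "fingers": -1},
  {"translation": [-4.0, -0.2, 0.05], "angular": [0, 0, 0], "fingers": -1},
  {"translation": [-4.1, -0.2, 0.05], "angular": [0, 0, 0], "fingers": -1},
  {"translation": [-4.1, -0.2, 0.05], "angular": [0, 0, 0], "fingers": -1},
])

```text
time: 12.52
tool_pos: [0.6108, -0.0874, 0.1101]
tcp_rot: [[0.001, 1.0, 0.006], [1.0, -0.001, -0.013], [-0.013, 0.006, -1.0]]
force: [-0.3, -0.8, 0.1]
finger_gap: 0.004
```

Call:
carry_out([
  {"translation": [-0.06, 0, 0], "angular": [0, 0, 0], "fingers": -1},
  {"translation": [-0.12, 0, 0], "angular": [0, 0, 0], "fingers": -1},
  {"translation": [-0.18, 0, 0], "angular": [0, 0, 0], "fingers": -1},
  {"translation": [-0.18, 0, 0], "angular": [0, 0, 0], "fingers": -1},
])

```text
time: 13.02
tool_pos: [0.6106, -0.096, 0.1101]
tcp_rot: [[0.001, 1.0, 0.006], [1.0, -0.001, -0.012], [-0.012, 0.006, -1.0]]
force: [-1.7, 4.1, 0.9]
finger_gap: 0.006
```

Call:
carry_out([
  {"translation": [-0.05, 0, 0], "angular": [0, 0, 0], "fingers": -1},
  {"translation": [-0.1, 0, 0], "angular": [0, 0, 0], "fingers": -1},
  {"translation": [-0.1, 0, 0], "angular": [0, 0, 0], "fingers": -1},
])

```text
time: 13.4
tool_pos: [0.6105, -0.0963, 0.1102]
tcp_rot: [[-0.0, 1.0, 0.006], [1.0, 0.0, -0.004], [-0.004, 0.006, -1.0]]
force: [0.3, 24.4, 4.5]
finger_gap: -0.002
```

Hard stop reached (24 N, no more motion). Backing off and up.

Call:
carry_out([
  {"translation": [0.3, 0, 0], "angular": [0, 0, 0], "fingers": -1},
  {"translation": [0.5, 0, -0.5], "angular": [0, 0, 0], "fingers": -1},
  {"translation": [0.7, 0, -1.3], "angular": [0, 0, 0], "fingers": -1},
  {"translation": [1.5, 0, -2.2], "angular": [0, 0, 0], "fingers": -1},
  {"translation": [2.3, 0, -3.0], "angular": [0, 0, 0], "fingers": -1},
  {"translation": [2.3, 0, -3.0], "angular": [0, 0, 0], "fingers": -1},
])

```text
time: 14.15
tool_pos: [0.6106, 0.0212, 0.2633]
tcp_rot: [[-0.003, 1.0, 0.013], [1.0, 0.003, -0.005], [-0.005, 0.013, -1.0]]
force: [-0.2, 0.1, -0.5]
finger_gap: 0.005
```

```bash
python3 - <<'E'
from h import *
s=sense(); print(s['time'],s['tool_pos'],s['force'])
a=save('side','d4.png')[155:330,225:425];b=save('scene','s4.png')[140:310,170:345]
cv2.imwrite('pics/c4.png',np.hstack([cv2.resize(a,(432,378)),cv2.resize(b,(368,378))])[:,:,::-1])
E
```

```text
14.15 [0.61057225 0.02124084 0.26333173] [-0.17647309  0.09837835 -0.46886522]
```

View pics/c4.png

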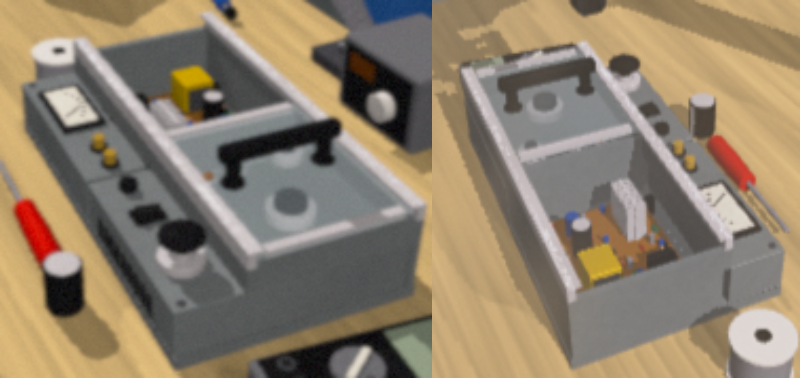

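The guard is fully back against the end wall, START is up, and the board and loose items haven't moved. The arm is clear of everything.

```bash
python3 -c "
from station import *
print(job_done())"
```

```text
the job is handed in; nothing more can be done
None
```

I did the whole sequence and handed it in at about 14 s of the 59 s allowed. `job_done()` gives no verdict, so the checks below are all I have.

- **Guard shut:** I pushed it with the closed fingers until it met the hard stop, with a 30 N reaction. The pictures show it over the compartment.
- **START:** I held it at the bottom for about 2 s. The fingertips were at 76.1–76.2 mm (fully down is 76 mm) with 21–25 N on the tool. I then lifted clear, and the guard had not been touched.
- **Guard back:** I pushed it from the other side of the handle to the hard stop, with a 24 N reaction and no further movement.
- **Final pictures:** The guard is against the end wall and START looks up. The board, capacitor, screwdriver and reel look unmoved. The meter is only partly in view. The arm is clear, with no force beyond noise.

**Disagreements:**
- The handle was about 19 mm further along than the description gives for fully back. The wrist view showed that the guard started slightly open.
- The button tops triangulated 6–10 mm lower than stated. I used the stated heights, and the press matched START's.

I viewed 8 pictures.

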